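Mount a grinding wheel on the bench arbor and park the worn one

ROBOT

A 6-joint arm with a two-finger parallel gripper is mounted at the origin on the work surface. World frame = base frame: x ahead of the robot, y to its left, z up, the work surface at z = 0. Lengths are in mm, angles in degrees, forces in N, time in s.
With the tool pointing down it reaches from about 200 to 875 mm from the base axis. Payload 3.4 kg.
Tool frame: the origin (TCP) lies midway between the tips of the shut fingers; the grasp point (between the pads) lies 19 mm behind it (r.tcp_to_grasp is the y of the grasp point in the tool frame, in mm); y points along the fingers, z is the direction in which the jaws open and shut, and the axes are right-handed (so a half turn about y gives the same grasp; the last joint's range is limited). The gripper opens to 94 mm and grips with 3 to 60 N. Pads are 16 mm wide; open, the fingers measure 119 mm over their backs; the gripper's body (75 mm by 177 mm) begins 78 mm behind the grasp point.
Start: joints at [-83.595, 15.808, 86.224, -0, 77.962, -6.933], TCP at [132.651, -559.526, 205.493] pointing down, gripper open.
Joint ranges: [-165.64, 165.64], [-43.16, 119.46], [12.63, 154.43], [-67.54, 247.53], [6.08, 155.33], [-154.97, 154.97]. Speed limits (degrees/s): [147.25, 147.25, 180, 180, 180, 180].

INTERFACE

Orientations are given as [roll, pitch, yaw] about the fixed x, y, z axes, in that order (R = Rz(yaw) Ry(pitch) Rx(roll)).
In Python, from plant import r, eyes, job gives the robot as it stands. The module is installed in compiled form; this text tells all that it offers.
- The arm moves only by the tool carry_out, never from a script. Its argument "series" is a list of rows, each a list of 7 numbers: the turn, a rotation vector about the tool's x, y, z in degrees, then the shift along the tool's x, y, z in m, then the closure in counts, from 0 (fully open) to 255 (shut). A call has exactly 8 rows; each row shifts and turns the pose as measured when the row begins, along the tool's axes as they then stand; what a row does not reach is not made up. A row lasts 1/10 s, in which the tool goes at most 50 mm and 8.59 degrees, less where a joint would pass 70% of its speed; a pose out of reach is approached as far as the arm can. A call is refused whole if a number of a shift passes 0.05 or a number of a turn 8.59, either way. A call with a gripper value outside its range is refused whole. The fingers move at their own pace and stop on an object; "newtons" is the grip in N (left out, the last holds). Time passes only in rows, so rows that do not move let the fingers close, or fill a call up. It gives the time, the measured TCP pose, the force and the opening at its end, in the units of the state.
- r.read_state(): the state, without advancing time (a new reading comes with each control period).
- eyes.capture(name): name is "side" or "top" or "wrist"; returns (picture, depth): 420x560x3 uint8, red, green, blue; 420x560 float32, mm along the optical axis (not along the pixel's ray), 0 where there is no reading.
- eyes.camera_params(name): a dict with "camera_matrix" (3x3 intrinsics, pixels), "R" (3x3) and "t" (3): a world point X has camera coordinates R X + t; the wrist camera has in their place "tool_from_camera" (4x4, takes a point from camera to tool coordinates, whose origin is the TCP and whose axes are the tool frame's). Camera axes: x right, y down, z forward; pixel columns grow to the right and rows downward; lengths in mm; the calibration is good to about 2 mm. A picture is of the moment at which its call begins: read the wrist's pose just before it. camera_params takes no time and is no camera call.
- job.hand_in(): hands the job in, once; it reports no verdict.
Trained networks look in the newest picture that a camera, given by its name, has taken for a name from the list of things; names that differ only in an ending like _2 or _b are one class to them, and where a whole thing is asked for, a point or a joint stands for the part that bears it (a point fixed in the world has none). Each returns a list of dicts, best first, with "score" (0 to 1); they miss things now and then, are a little off and sometimes report something else, mostly with a low value. They report only what shows in the picture. A call takes as long as a camera call.
- eyes.look_for(camera, name): "rect" ([left, top, width, height] in pixels, round what is visible of it).
- eyes.cut_out(camera, name): "region" (420x560 bool, what is visible of it) and "rect" ([left, top, width, height] in pixels, round what is visible of it).
- eyes.tip_of(camera, name): "centre" ([column, row] in pixels: a listed point, or the origin of a listed thing).
The state is a dict: "time_s": time; "joint_positions": joint angles; "joint_vel": joint speeds; "joint_efforts": joint torques, N m; "ee_pos": TCP position; "tool_rot": TCP orientation; "ft_force": force on the tool from outside, world axes, zero at the start; "wrist_torque": the same for the moment, N m; "finger_gap": finger opening in mm.
Only numpy, scipy, OpenCV 4.12 (cv2) and the standard library are available. Lean on these libraries where they do the work, as an engineer would, in place of code of your own. Each camera call takes 0.05 s, during which the arm holds its last target. There are 200 camera calls.

TASK

Change the wheel: assemble the pack on the upright steel arbor, first the flange (disc down, hub up), then the full-size grinding wheel around its hub, then the hand nut on top with its wide collar down, each lying flat on the one below. Park the worn, smaller wheel flat on the wooden storage peg, before or after. Lower the two brittle wheels onto their seats rather than dropping them, and leave the honing jig, the slip stone and the file where they lie.

Things in the scene. Friction and masses are not known exactly. Their poses are not given: they have to be found in the camera images.
- arbor: Fixed: green square base plate, 100 x 100 mm and 20 mm thick, with an upright round steel arbor of 12 mm diameter at its centre; the arbor's tip tapers over the last 8 mm and ends 82 mm above the table (62 mm above the plate). Origin: centre of the plate's underside on the table, on the arbor's axis; z up. The plate's top, on which the flange must lie, is 20 mm above the origin.
- storage_peg: Fixed: pale wooden block, 90 x 90 mm and 16 mm thick, with an upright wooden peg of 20 mm diameter at its centre, tapering over its last 7 mm and ending 58 mm above the table. Origin: centre of the block's underside, on the peg's axis; z up. The block's top, on which the worn wheel must lie, is 16 mm above the origin.
- flange: Loose smooth steel flange, 0.1 to 0.2 kg: a disc of 56 mm diameter, 10 mm thick, with a central round hub of 24 mm diameter rising 14 mm above the disc (24 mm high in all) and a through bore of 18 mm. It starts disc down, hub up. Origin: on the bore's axis at the underside of the disc; z up along the bore. It is best gripped by the hub.
- full_wheel: Loose grey abrasive wheel, full size: ring of 62 mm outer diameter, 30 mm bore, 22 mm thick, 0.08 to 0.17 kg, lying flat. Its bore fits over the flange's hub with 3 mm all round; the hub stays below its top face. Origin: on the axis at its underside; z up.
- worn_wheel: Loose grey abrasive wheel, worn smaller: ring of 50 mm outer diameter, 30 mm bore, 22 mm thick, 0.05 to 0.1 kg, lying flat. Origin: on the axis at its underside; z up.
- clamp_nut: Loose steel hand nut, 0.08 to 0.17 kg: a wide collar of 46 mm diameter, 8 mm thick, below a knurled round grip of 32 to 34 mm diameter and 18 mm height (26 mm high in all), with a smooth unthreaded through bore of 18 mm: it simply slides down the arbor. It starts collar down. Origin: on the bore's axis at the underside of the collar; z up.
- honing_jig: Bystander, leave alone: small aluminium honing guide, 45 x 46 x 20 mm, with two jaws and a screw. Origin: centre of its underside.
- slip_stone: Bystander, leave alone: small grey slip stone, 60 x 20 x 12 mm, lying along its x axis. Origin: centre of its underside.
- file: Bystander, leave alone: flat file with a pale wooden handle, 185 mm long, at most 22 mm high, lying along its x axis (blade to +x). Origin: near its middle, at table height.

How it is judged:
By the outcome, as a careful person would: the job done as asked, in the order asked, and still so for the second after the job is handed in, with the robot touching nothing.
It also fails if it takes over 104 s, if anything falls off the work surface, if the arm or the gripper's body presses on something with over 40 N, if the wrist force passes 120 N, or if a joint passes its speed limit or range.

## Working session

There is one attempt and no reset: what is moved stays moved. The work goes in short steps, Python scripts to look and compute and a tool call to move; the robot and the scene stay as the last step left them, time stands still between calls to the robot, and variables do not carry over. Pictures are saved under pics/ and viewed, about 12 in all and at most 16, crops included, and the job is handed in when it is done.

Besides the shell and the picture viewer there is one more tool, called after ">>>" by a JSON object that holds its "op" and its "data". carry_out: Moves the arm, as the interface text tells. Its arguments: {"type":"object","properties":{"series":{"type":"array","items":{"type":"array","items":{"type":"number"}}},"newtons":{"type":"number"}},"required":["series"]}

```bash
mkdir -p pics
cat > h.py <<'E'
import numpy as np, cv2
from plant import r, eyes, job
from scipy.spatial.transform import Rotation as Ro
def cam(n, st=None):
    p=eyes.camera_params(n); K=np.array(p["camera_matrix"])
    if "R" in p: return K,np.array(p["R"]),np.array(p["t"])
    T=np.array(p["tool_from_camera"]); st=st or r.read_state()
    Rt=Ro.from_euler('xyz',st["tool_rot"],degrees=True).as_matrix()
    Rw=Rt@T[:3,:3]; tw=Rt@T[:3,3]+np.array(st["ee_pos"])
    return K,Rw.T,-Rw.T@tw
def ray(c,u,v):
    K,R,t=c; return -R.T@t, R.T@np.linalg.inv(K)@np.array([u,v,1.])
def at_z(c,u,v,z):
    o,d=ray(c,u,v); return o+d*(z-o[2])/d[2]
def cloud(c,D):
    K,R,t=c; v,u=np.mgrid[:D.shape[0],:D.shape[1]]
    P=np.stack([(u-K[0,2])/K[0,0]*D,(v-K[1,2])/K[1,1]*D,D],-1)
    return (P-t)@R   # R^T (P-t)
def save(n,im): cv2.imwrite(f"pics/{n}.png",cv2.cvtColor(im,cv2.COLOR_RGB2BGR))
E
python3 - <<'E'
from h import *
s=r.read_state(); print(s)
for n in ("top","side","wrist"):
    c=cam(n); im,D=eyes.capture(n); save(n+"0",im); np.savez(f"{n}0.npz",im=im,D=D)
    P=cloud(c,D)
    print(n,"cam at",ray(c,0,0)[0].round())
    if n=="wrist":print(eyes.camera_params(n))
    for k in ["arbor","storage_peg","flange","full_wheel","worn_wheel","clamp_nut","honing_jig","slip_stone","file"]:
        for q in eyes.cut_out(n,k)[:2]:
            m=q["region"]&(D>0); X=P[m]
            if len(X): print(n,k,round(q["score"],2),q["rect"],"med",np.median(X,0).round(),"z95",np.percentile(X[:,2],95).round(), "lo",np.percentile(X,2,0).round(),"hi",np.percentile(X,98,0).round())
E
```

```text
{'time_s': 0.0, 'joint_positions': array([-8.35946358e+01,  1.58489711e+01,  8.62913919e+01, -1.50899309e-03,
        7.79615704e+01, -6.93359999e+00]), 'joint_vel': array([ 0.00914697, -0.10503665,  0.05119164, -0.00751773,  0.00035936,
       -0.02772518]), 'joint_efforts': array([ 2.02317738e-04, -4.04584372e+01, -2.37235719e+01,  7.02007301e-02,
        3.42239253e-02, -1.30910798e-04]), 'ee_pos': array([ 132.57587584, -558.95679538,  204.61793463]), 'tool_rot': array([-9.01013660e+01,  1.08408350e-02, -1.66660729e+02]), 'ft_force': array([0.13633774, 0.68170482, 0.10460958]), 'wrist_torque': array([0.00777082, 0.01164799, 0.01419789]), 'finger_gap': 94.17199727935476}
top cam at [ 492.   -4. 1025.]
top arbor 0.68 [368.6, 155.2, 63.1, 63.1] med [ 629. -197.   21.] z95 24.0 lo [ 580. -249.   14.] hi [ 680. -148.   49.]
top storage_peg 0.85 [208.0, 154.5, 56.2, 52.3] med [634. 123.  16.] z95 24.0 lo [590.  76.   2.] hi [684. 172.  56.]
top flange 0.72 [238.6, 264.0, 26.1, 27.1] med [444.  87.  10.] z95 24.0 lo [420.  63.   1.] hi [469. 112.  26.]
top full_wheel 0.86 [319.6, 262.8, 
[... 1868 characters left out ...]
 hi [872.  39.  19.]
side file 0.25 [206.3, 205.8, 23.4, 11.5] med [444.  75.   7.] z95 20.0 lo [420.  57.  -1.] hi [469. 100.  21.]
wrist cam at [ 208. -542.  386.]
{'camera_matrix': array([[300.15915847,   0.        , 277.42909612],
       [  0.        , 300.15915847, 211.9030731 ],
       [  0.        ,   0.        ,   1.        ]]), 'tool_from_camera': array([[ 1.22215467e-03,  9.62820226e-01,  2.70140182e-01,
        -7.78174049e+01],
       [ 1.15198584e-03, -2.70141560e-01,  9.62819926e-01,
        -1.80848445e+02],
       [ 9.99998590e-01, -8.65517203e-04, -1.43931004e-03,
         1.32122469e-01],
       [ 0.00000000e+00,  0.00000000e+00,  0.00000000e+00,
         1.00000000e+00]])}
```

Run:
```python
from h import *
f={n:np.load(n+"0.npz") for n in("top","side","wrist")}
# (name, approx, zlo,zhi, radius window)
it={"arbor plate":(630,-198,14,26,75),"arbor pin":(630,-198,35,90,30),"peg block":(635,123,11,21,65),"peg pin":(635,123,28,70,30),
"flange disc":(444,87,5,15,40),"flange hub":(444,87,18,30,30),"full":(446,-85,15,29,42),"worn":(432,306,15,29,36),"nut collar":(426,-325,3,13,32),"nut grip":(426,-325,20,32,30)}
for n in("top","side"):
    D=f[n]["D"]; P=cloud(cam(n),D)
    for k,(x,y,a,b,w) in it.items():
        m=(D>0)&(np.hypot(P[...,0]-x,P[...,1]-y)<w)&(P[...,2]>a)&(P[...,2]<b)
        X=P[m]
        if len(X)<5: print(n,k,len(X)); continue
        (cx,cy),rad=cv2.minEnclosingCircle(X[:,:2].astype(np.float32))
        rc=cv2.minAreaRect(X[:,:2].astype(np.float32))
        print(n,k,len(X),"zmed",np.median(X[:,2]).round(1),"circ",round(cx,1),round(cy,1),round(rad,1),"rect",np.round(rc[0],1),np.round(rc[1],1),round(rc[2],1))
a=f["top"]["im"][50:370,90:500]; save("v1",cv2.resize(a,(800,624))[:600])
```

```text
top arbor plate 2433 zmed 20.5 circ 631.4 -200.1 68.2 rect [ 631.8 -199.9] [100.1 101.3] 14.3
top arbor pin 61 zmed 74.2 circ 631.5 -199.3 5.8 rect [ 631.3 -198.9] [11.2  9.9] 8.0
top peg block 1856 zmed 16.0 circ 636.2 124.5 61.9 rect [636.4 124.1] [89.7 90.3] 69.7
top peg pin 97 zmed 54.9 circ 636.5 124.4 10.1 rect [635.9 123.9] [18.3 18.5] 36.4
top flange disc 508 zmed 10.1 circ 443.2 88.0 28.4 rect [443.7  87.3] [54.9 53.9] 2.3
top flange hub 53 zmed 23.8 circ 443.9 87.8 12.1 rect [444.   87.3] [22.6 22.5] 26.3
top full 610 zmed 22.2 circ 445.8 -84.8 30.9 rect [445.6 -84.5] [60.2 58.9] 1.5
top worn 348 zmed 21.3 circ 431.7 305.8 25.3 rect [430.7 306.3] [46.8 49.6] 0.7
top nut collar 236 zmed 7.6 circ 425.5 -325.6 31.1 rect [ 429.3 -326.5] [59.1 54.1] 76.6
top nut grip 180 zmed 25.8 circ 426.3 -327.3 17.4 rect [ 426.2 -327.1] [32.8 32.4] 24.4
side arbor plate 1939 zmed 17.5 circ 630.8 -204.7 68.2 rect [ 632.  -203.3] [101.7 102.4] 13.9
side arbor pin 159 zmed 58.3 circ 632.0 -204.5 6.6 rect [ 631.1 -204.8] [10.8 11.7] 57.2
side peg block 632 zmed 12.7 circ 637.0 119.6 60.3 rect [636.1 119.6] [91.5 87.7] 70.2
side peg pin 105 zmed 43.9 circ 637.7 118.2 10.5 rect [636.8 118.9] [18.7 17.5] 43.1
side flange disc 226 zmed 7.1 circ 446.1 84.0 28.3 rect [445.1  81.9] [52.1 53.2] 88.1
side flange hub 36 zmed 20.3 circ 444.8 84.4 12.8 rect [445.5  84. ] [22.6 21.3] 80.3
side full 466 zmed 19.0 circ 447.9 -87.8 32.7 rect [446.4 -88.2] [61.2 61.4] 31.8
side worn 117 zmed 17.9 circ 431.8 303.3 25.7 rect [433.3 302.8] [48.  47.6] 30.7
side nut collar 344 zmed 6.0 circ 426.6 -330.9 22.8 rect [ 425.  -335.7] [34.8 44.8] 73.9
side nut grip 270 zmed 23.1 circ 426.4 -329.5 18.0 rect [ 426.4 -330.1] [34.1 32.9] 87.4
```

View pics/v1.png

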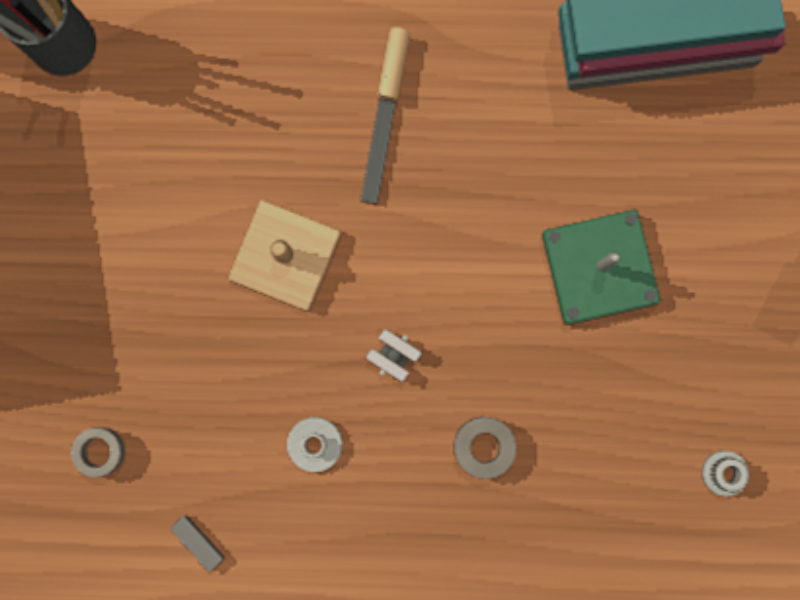

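View pics/wrist0.png

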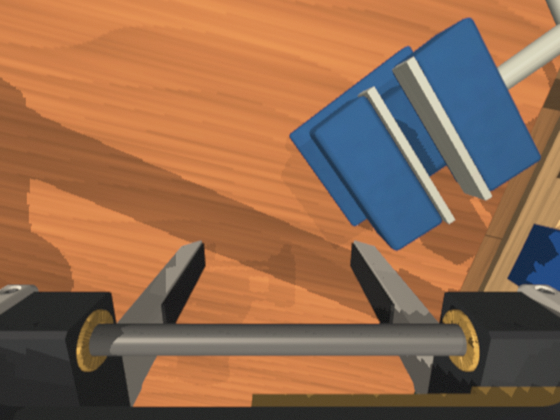

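The top view shows the worn wheel at (98,452), flange (314,445), full wheel (485,447), nut (727,473), peg (282,251) and arbor (607,263), all clear of each other. The start wrist view shows only a blue vise at (420,140), and my path stays away from it. Top and side differ by about 4 mm in y and 3 mm in z, so I'll use the wrist camera to decide between them.

>>> {"op": "carry_out", "data": {"series": [[0, 6.65, 0, -0.03, 0, -0.03, 0], [0, 6.65, 0, -0.036, 0, -0.026, 0], [0, 0, 0, -0.036, 0, -0.026, 0], [0, 0, 0, -0.036, 0, -0.026, 0], [0, 0, 0, -0.036, 0, -0.026, 0], [0, 0, 0, -0.036, 0, -0.026, 0], [0, 0, 0, -0.036, 0, -0.026, 0], [0, 0, 0, -0.036, 0, -0.026, 0]], "newtons": 25}}

```text
time_s: 2.3
ee_pos: [410.6, -337.8, 204.9]
tool_rot: [-89.7, 0.0, 178.8]
ft_force: [0.3, -0.9, -0.2]
finger_gap: 94.0
```

>>> {"op": "carry_out", "data": {"series": [[0, -1.2, 0, -0.037, 0, -0.023, 0], [0, 0, 0, -0.037, 0, -0.023, 0], [0, 0, 0, -0.037, 0, -0.023, 0], [0, 0, 0, -0.037, 0, -0.023, 0], [0, 0, 0, -0.037, 0, -0.023, 0], [0, 0, 0, -0.034, 0, -0.023, 0], [0, 0, 0, 0, 0, 0, 0], [0, 0, 0, 0, 0, 0, 0]]}}

```text
time_s: 3.1
ee_pos: [643.1, -188.5, 203.6]
tool_rot: [-89.7, 0.2, -179.5]
ft_force: [-0.1, -0.8, 0.3]
finger_gap: 94.1
```

```bash
cat >> h.py <<'E'
def look(tag,items):
    s=r.read_state(); c=cam("wrist",s); im,D=eyes.capture("wrist"); save(tag,im); np.savez(tag+".npz",im=im,D=D)
    print("t",s["time_s"],"ee",np.round(s["ee_pos"],1),"rot",np.round(s["tool_rot"],2),"gap",round(s["finger_gap"],1))
    P=cloud(c,D)
    for k,(x,y,a,b,w) in items.items():
        m=(D>0)&(np.hypot(P[...,0]-x,P[...,1]-y)<w)&(P[...,2]>a)&(P[...,2]<b); X=P[m]
        if len(X)<5: print(k,len(X)); continue
        A=X[:,:2].astype(np.float32); (cx,cy),rad=cv2.minEnclosingCircle(A); rc=cv2.minAreaRect(A)
        v,u=np.where(m)
        print(k,len(X),"z",np.percentile(X[:,2],[5,50,95]).round(1),"circ",round(cx,1),round(cy,1),round(rad,1),"rect",np.round(rc[0],1),np.round(rc[1],1),"px",u.min(),u.max(),v.min(),v.max())
    return s,c,im,D,P
E
python3 - <<'E'
from h import *
s,c,*_=look("w1",{"plate":(631,-200,12,28,75),"pin":(631,-200,60,92,30),"tip":(631,-200,77,92,30)})
for n in("wrist","top","side"):
    if n!="wrist": eyes.capture(n); 
    cc=c if n=="wrist" else cam(n)
    for q in eyes.tip_of(n,"arbor")[:1]: print(n,q, at_z(cc,*q["centre"],0).round(1))
E
```

```text
t 3.1 ee [ 643.1 -188.5  203.6] rot [-8.9660e+01  1.5000e-01 -1.7949e+02] gap 94.1
plate 5949 z [19.9 21.5 23. ] circ 630.7 -200.2 68.5 rect [ 630.6 -200.2] [100.2 100.1] px 238 331 155 246
pin 128 z [61.9 78.2 83.9] circ 631.0 -200.3 6.0 rect [ 631.6 -200.2] [10.3 11.6] px 282 293 207 220
tip 76 z [77.7 81.4 84. ] circ 630.9 -200.0 5.3 rect [ 631.4 -200. ] [9.7 9.6] px 283 292 211 220
wrist {'centre': [286.0, 199.2], 'score': 0.57} [ 631.  -200.9    0. ]
top {'centre': [394.5, 182.4], 'score': 0.75} [ 642.3 -197.1    0. ]
side {'centre': [350.6, 280.2], 'score': 0.65} [ 627.8 -202.8    0. ]
```

View pics/w1.png

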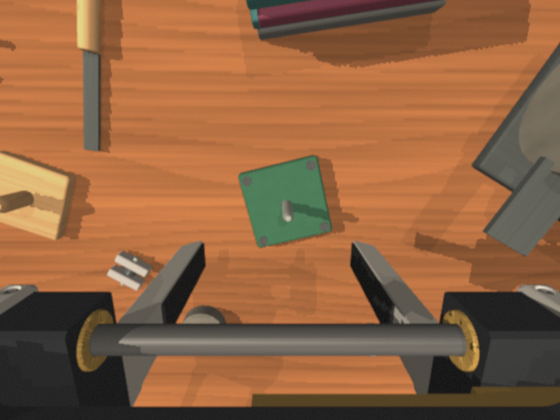

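The wrist view shows the arbor pin at (287,213) and gives (631.0, -200.2), which agrees with the top camera to within 1 mm. Next is the flange.

>>> {"op": "carry_out", "data": {"series": [[0, 0, 0, 0.027, 0, -0.037, 0], [0, 0, 0, 0.027, 0, -0.037, 0], [0, 0, 0, 0.027, 0.01, -0.037, 0], [0, 0, 0, 0.027, 0.01, -0.037, 0], [0, 0, 0, 0.027, 0.01, -0.037, 0], [0, 0, 0, 0.027, 0.01, -0.037, 0], [0, 0, 0, 0.025, 0.01, -0.037, 0], [0.3, -0.5, 0, 0, 0.01, 0, 0]]}}

```text
time_s: 4.2
ee_pos: [446.7, 68.0, 141.0]
tool_rot: [-89.2, 0.7, 179.9]
ft_force: [-0.2, -0.4, -0.2]
finger_gap: 93.6
```

Run:
```python
from h import *
s,c,*_=look("w2",{"disc":(443.5,87.3,5,15,40),"hub":(443.5,87.3,19,32,30),"peg":(636,124,35,70,35),"full":(446,-85,16,30,42)})
```

```text
t 4.2 ee [446.7  68.  141. ] rot [-89.24   0.72 179.86] gap 93.6
disc 1649 z [ 9.9 11.5 12.7] circ 442.7 87.4 27.9 rect [443.1  87.3] [55.1 54.7] px 232 283 183 233
hub 229 z [19.9 25.1 26.4] circ 442.7 87.5 11.9 rect [443.   87.5] [22.9 22.8] px 246 268 200 223
peg 54 z [35.6 38.7 42.7] circ 627.8 123.9 6.2 rect [626.3 123.8] [ 3.  12.3] px 200 215 0 4
full 2258 z [18.7 23.2 24.5] circ 444.8 -84.4 31.1 rect [444.7 -84.2] [61.1 60.9] px 391 452 179 236
```

```bash
cat >> h.py <<'E'
def go(x,y,z,yaw=180):
    s=r.read_state(); R=Ro.from_euler('xyz',s["tool_rot"],degrees=True); G=Ro.from_euler('xyz',[-90,0,yaw],degrees=True)
    print("t",round(s["time_s"],2),"ee",np.round(s["ee_pos"],1),"gap",round(s["finger_gap"],1),"F",np.round(s["ft_force"],1),"turn",(R.inv()*G).as_rotvec(degrees=True).round(2),"shift mm",R.inv().apply(np.array([x,y,z])-s["ee_pos"]).round(1))
E
python3 -c "
from h import *
go(442.9,87.4,13)"
```

```text
t 4.25 ee [447.8  66.4 139.8] gap 94.3 F [-0.3 -0.  -1.8] turn [-0.86 -0.14 -0.68] shift mm [  6.4 126.4 -22.9]
```

>>> {"op": "carry_out", "data": {"series": [[-0.9, 0, -0.7, 0.003, 0.01, -0.011, 0], [0, 0, 0, 0.001, 0.015, -0.01, 0], [0, 0, 0, 0, 0.02, 0, 0], [0, 0, 0, 0, 0.02, 0, 0], [0, 0, 0, 0, 0.015, 0, 0], [0, 0, 0, 0, 0.008, 0, 0], [0, 0, 0, 0, 0, 0, 0], [0, 0, 0, 0, 0, 0, 0]]}}

```text
time_s: 5.05
ee_pos: [454.0, 82.2, 48.7]
tool_rot: [-90.2, 0.4, 179.0]
ft_force: [0.0, -0.0, 0.4]
finger_gap: 94.6
```

```bash
python3 -c "
from h import *
go(442.9,87.4,13)
look('w3',{'disc':(443.5,87.3,5,15,40),'hub':(443.5,87.3,19,32,30)})"
```

```text
t 5.05 ee [454.   82.2  48.7] gap 94.6 F [ 0.  -0.   0.4] turn [ 0.21 -0.95 -0.38] shift mm [11.4 35.6 -4.8]
t 5.05 ee [454.   82.2  48.7] rot [-90.21   0.38 179.05] gap 94.6
disc 2993 z [ 9.4 11.5 12.8] circ 443.0 87.5 27.8 rect [443.1  87.6] [55.1 54.8] px 236 306 211 278
hub 491 z [19.9 25.  26.4] circ 442.9 87.4 12.0 rect [442.9  87.5] [23.  23.3] px 255 287 236 268
```

>>> {"op": "carry_out", "data": {"series": [[0.2, -0.9, -0.4, 0.006, 0, -0.003, 0], [0, 0, 0, 0.005, 0.006, -0.002, 0], [0, 0, 0, 0, 0.01, 0, 0], [0, 0, 0, 0, 0.008, 0, 0], [0, 0, 0, 0, 0.005, 0, 0], [0, 0, 0, 0, 0, 0, 0], [0, 0, 0, 0, 0, 0, 0], [0, 0, 0, 0, 0, 0, 0]]}}

```text
time_s: 5.9
ee_pos: [443.3, 88.1, 18.8]
tool_rot: [-90.0, 0.2, -179.9]
ft_force: [-0.4, 0.7, -0.3]
finger_gap: 94.3
```

```bash
python3 -c "
from h import *
go(442.9,87.4,13)"
```

```text
t 5.9 ee [443.3  88.1  18.8] gap 94.3 F [-0.4  0.7 -0.3] turn [ 0.    0.06 -0.16] shift mm [0.4 5.8 0.7]
```

>>> {"op": "carry_out", "data": {"series": [[0, 0, -0.1, 0, 0.003, 0.0005, 0], [0, 0, 0, 0, 0.002, 0, 0], [0, 0, 0, 0, 0, 0, 100], [0, 0, 0, 0, 0, 0, 255], [0, 0, 0, 0, 0, 0, 255], [0, 0, 0, 0, 0, 0, 255], [0, 0, 0, 0, 0, 0, 255], [0, 0, 0, 0, 0, 0, 255]], "newtons": 30}}

```text
time_s: 6.7
ee_pos: [444.3, 87.5, 14.1]
tool_rot: [-90.0, 0.2, -180.0]
ft_force: [-0.1, 0.2, 0.1]
finger_gap: 49.3
```

```bash
python3 -c "
from h import *
go(443,87.4,13)"
```

```text
t 6.7 ee [444.3  87.5  14.1] gap 49.3 F [-0.1  0.2  0.1] turn [ 0.01  0.04 -0.17] shift mm [1.3 1.1 0.1]
```

>>> {"op": "carry_out", "data": {"series": [[0, 0, 0, 0.0013, 0.001, 0, 255], [0, 0, 0, 0, 0, 0, 255], [0, 0, 0, 0, 0, 0, 255], [0, 0, 0, 0, 0, 0, 255], [0, 0, 0, 0, 0, 0, 255], [0, 0, 0, 0, 0, 0, 255], [0, 0, 0, 0, -0.005, 0, 255], [0, 0, 0, 0, -0.005, 0, 255]]}}

```text
time_s: 7.5
ee_pos: [441.7, 87.4, 22.8]
tool_rot: [-90.0, 0.0, -180.0]
ft_force: [0.3, -0.3, -2.4]
finger_gap: 23.3
```

```bash
python3 -c "
from h import *
go(443,87.4,110)"
```

```text
t 7.5 ee [441.7  87.4  22.8] gap 23.3 F [ 0.3 -0.3 -2.4] turn [ 0.    0.05 -0.02] shift mm [ -1.3 -87.2   0. ]
```

>>> {"op": "carry_out", "data": {"series": [[0, 0, 0, 0, -0.03, 0, 255], [0, 0, 0, -0.015, -0.035, 0.02, 255], [0, 0, 0, -0.024, -0.02, 0.034, 255], [0, 0, 0, -0.024, 0, 0.034, 255], [0, 0, 0, -0.024, 0, 0.034, 255], [0, 0, 0, -0.024, 0, 0.034, 255], [0, 0, 0, -0.024, 0, 0.034, 255], [0, 0, 0, -0.024, 0, 0.034, 255]]}}

```text
time_s: 8.3
ee_pos: [601.7, -139.5, 114.2]
tool_rot: [-90.1, -0.1, -179.5]
ft_force: [0.5, -0.8, -1.0]
finger_gap: 22.6
```

```bash
python3 -c "
from h import *
go(631,-200.2,125)"
```

```text
t 8.3 ee [ 601.7 -139.5  114.2] gap 22.6 F [ 0.5 -0.8 -1. ] turn [0.06 0.47 0.06] shift mm [-28.8 -10.9  60.9]
```

>>> {"op": "carry_out", "data": {"series": [[0, 0.4, 0, -0.012, -0.006, 0.026, 255], [0, 0, 0, -0.006, -0.004, 0.015, 255], [0, 0, 0, -0.003, 0, 0.006, 255], [0, 0, 0, 0, 0, 0, 255], [0, 0, 0, 0, 0, 0, 255], [0, 0, 0, 0, 0, 0, 255], [0, 0, 0, 0, 0, 0, 255], [0, 0, 0, 0, 0, 0, 255]]}}

```text
time_s: 9.1
ee_pos: [623.6, -189.6, 123.1]
tool_rot: [-90.1, -0.2, 179.9]
ft_force: [-0.4, 0.0, -2.6]
finger_gap: 22.6
```

```bash
python3 -c "
from h import *
go(631,-200.2,95)
s,c,im,D,P=look('w4',{'plate':(631,-200,12,28,75),'disc':(631,-200,100,130,45)})
save('v4',cv2.resize(im[150:360,140:420],(800,600)))"
```

```text
t 9.1 ee [ 623.6 -189.6  123.1] gap 22.6 F [-0.4  0.  -2.6] turn [ 0.15 -0.08  0.22] shift mm [-7.5 28.  10.6]
t 9.1 ee [ 623.6 -189.6  123.1] rot [-90.15  -0.22 179.92] gap 22.6
plate 7409 z [19.8 21.5 22.9] circ 631.2 -200.0 68.1 rect [ 630.6 -200.3] [100.  100.2] px 227 347 140 255
disc 3073 z [116.8 121.4 126.9] circ 623.5 -189.8 28.0 rect [ 624.9 -188.2] [51.2 54.6] px 236 319 208 288
```

View pics/v4.png

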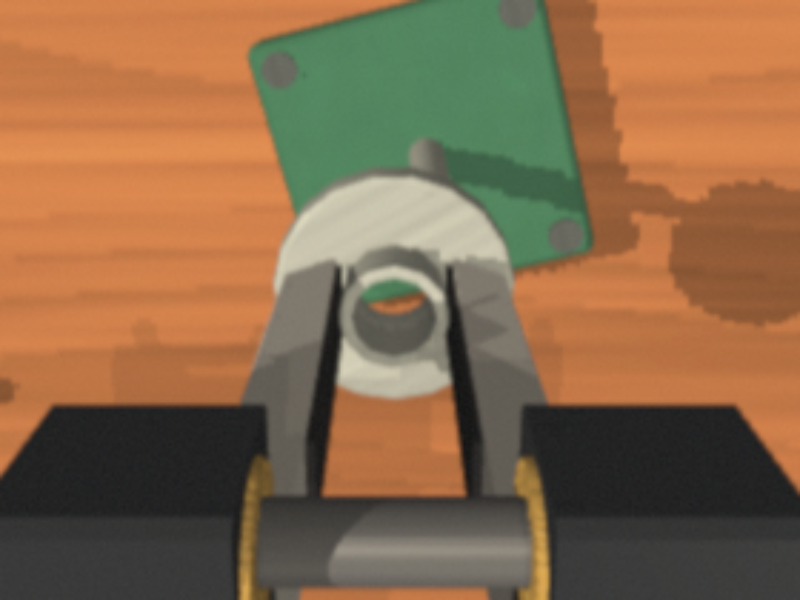

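Viewed crop 4: the flange is held level with its bore at (395,310), and the arbor tip shows behind it at (425,155). Its centre sits on the TCP to within 0.2 mm.

>>> {"op": "carry_out", "data": {"series": [[0.1, 0, 0.2, -0.004, 0, 0.0055, 255], [0, 0, 0, -0.0028, 0, 0.004, 255], [0, 0, 0, 0, 0, 0, 255], [0, 0, 0, 0, 0, 0, 255], [0, 0, 0, 0, 0, 0, 255], [0, 0, 0, 0, 0.004, 0, 255], [0, 0, 0, 0, 0, 0, 255], [0, 0, 0, 0, 0, 0, 255]]}}

```text
time_s: 9.95
ee_pos: [631.0, -199.5, 118.7]
tool_rot: [-90.0, 0.0, 179.9]
ft_force: [0.1, -0.1, -2.0]
finger_gap: 23.0
```

```bash
python3 -c "
from h import *
go(631,-200.2,95)
s,c,im,D,P=look('w5',{'plate':(631,-200,12,28,75),'disc':(631,-200,100,130,45)})
"
```

```text
t 9.95 ee [ 631.  -199.5  118.7] gap 23.0 F [ 0.1 -0.1 -2. ] turn [ 0.04 -0.05 -0.  ] shift mm [ 0.  23.7  0.7]
t 9.95 ee [ 631.  -199.5  118.7] rot [-90.04   0.   179.95] gap 23.0
plate 6835 z [19.7 21.5 23. ] circ 631.0 -200.2 68.3 rect [ 631.1 -200. ] [ 98.9 100.4] px 216 338 149 258
disc 3401 z [113.1 117.2 128.1] circ 630.8 -199.7 28.1 rect [ 632.2 -198.1] [51.3 54.9] px 236 319 208 288
```

>>> {"op": "carry_out", "data": {"series": [[0, 0, 0, 0, 0.008, 0.0007, 255], [0, 0, 0, 0, 0.013, 0, 255], [0, 0, 0, 0, 0.013, 0, 255], [0, 0, 0, 0, 0.013, 0, 255], [0, 0, 0, 0, 0.013, 0, 255], [0, 0, 0, 0, 0.007, 0, 255], [0, 0, 0, 0, 0, 0, 255], [0, 0, 0, 0, 0, 0, 255]]}}

```text
time_s: 10.8
ee_pos: [629.3, -199.4, 43.3]
tool_rot: [-90.2, -0.2, 179.9]
ft_force: [-0.6, 0.2, -1.6]
finger_gap: 22.5
```

```bash
python3 -c "
from h import *
go(631,-200.2,33)
"
```

```text
t 10.8 ee [ 629.3 -199.4   43.3] gap 22.5 F [-0.6  0.2 -1.6] turn [ 0.15 -0.05  0.25] shift mm [-1.7 10.3  0.8]
```

>>> {"op": "carry_out", "data": {"series": [[0.1, 0, 0.2, -0.0015, 0.003, 0.0007, 255], [0, 0, 0, 0, 0.003, 0, 255], [0, 0, 0, 0, 0.002, 0, 255], [0, 0, 0, 0, 0.001, 0, 255], [0, 0, 0, 0, 0.001, 0, 255], [0, 0, 0, 0, 0, 0, 255], [0, 0, 0, 0, 0, 0, 255], [0, 0, 0, 0, 0, 0, 255]]}}

```text
time_s: 11.6
ee_pos: [632.7, -200.9, 34.8]
tool_rot: [-89.9, 0.2, 180.0]
ft_force: [-0.6, 0.2, -2.6]
finger_gap: 22.8
```

```bash
python3 -c "
from h import *
go(631,-200.2,33)
"
```

```text
t 11.6 ee [ 632.7 -200.9   34.8] gap 22.8 F [-0.6  0.2 -2.6] turn [-0.07 -0.05 -0.22] shift mm [ 1.7  1.8 -0.7]
```

>>> {"op": "carry_out", "data": {"series": [[0, 0, -0.2, 0.001, 0.001, 0, 255], [0, 0, 0, 0, 0.001, 0, 255], [0, 0, 0, 0, 0.001, 0, 255], [0, 0, 0, 0, 0, 0, 255], [0, 0, 0, 0, 0, 0, 255], [0, 0, 0, 0, 0, 0, 100], [0, 0, 0, 0, 0, 0, 0], [0, 0, 0, 0, 0, 0, 0]]}}

```text
time_s: 12.4
ee_pos: [632.5, -201.3, 33.4]
tool_rot: [-89.9, 0.1, 180.0]
ft_force: [-0.5, 0.1, 0.1]
finger_gap: 43.5
```

```bash
python3 -c "
from h import *
go(631,-200.2,130)
"
```

```text
t 12.4 ee [ 632.5 -201.3   33.4] gap 43.5 F [-0.5  0.1  0.1] turn [-0.13 -0.05 -0.14] shift mm [  1.3 -96.6  -0.9]
```

>>> {"op": "carry_out", "data": {"series": [[0, 0, 0, 0, -0.01, 0, 0], [0, 0, 0, 0, -0.02, 0, 0], [0, 0, 0, 0, -0.03, 0, 0], [0, 0, 0, 0, -0.03, 0, 0], [0, 0, 0, 0.01, -0.01, 0, 0], [0, 0, 0, 0.01, 0, 0, 0], [0, 0, 0, 0, 0, 0, 0], [0, 0, 0, 0, 0, 0, 0]]}}

```text
time_s: 13.2
ee_pos: [609.1, -200.7, 137.5]
tool_rot: [-89.9, 0.0, 179.9]
ft_force: [0.4, 0.1, 0.7]
finger_gap: 94.3
```

```bash
python3 -c "
from h import *
go(444.7,-84.4,130)
s,c,im,D,P=look('w6',{'plate':(631,-200,15,25,75),'disc':(631,-200,27,36,45),'hub':(631,-200,41,49,25),'pin':(631,-200,60,90,25)})
save('v6',cv2.resize(im[100:310,140:420],(800,600)))
"
```

```text
t 13.2 ee [ 609.1 -200.7  137.5] gap 94.3 F [0.4 0.1 0.7] turn [-0.09 -0.06 -0.02] shift mm [ 164.5    7.3 -116.1]
t 13.2 ee [ 609.1 -200.7  137.5] rot [-8.9910e+01  2.0000e-02  1.7994e+02] gap 94.3
plate 7092 z [19.9 21.5 23. ] circ 630.5 -199.9 68.5 rect [ 630.5 -200.4] [100.  100.1] px 217 334 125 240
disc 1975 z [30.1 31.5 32.7] circ 631.8 -201.1 27.8 rect [ 632.  -201.4] [54.7 54.5] px 250 306 158 213
hub 210 z [43.4 45.3 46.7] circ 631.8 -201.0 11.9 rect [ 633.1 -201.1] [23.2 20.6] px 265 290 177 200
pin 199 z [64.1 79.2 83.9] circ 630.5 -200.4 6.1 rect [ 630.5 -200.1] [11.7 11.1] px 270 283 188 205
```

View pics/v6.png

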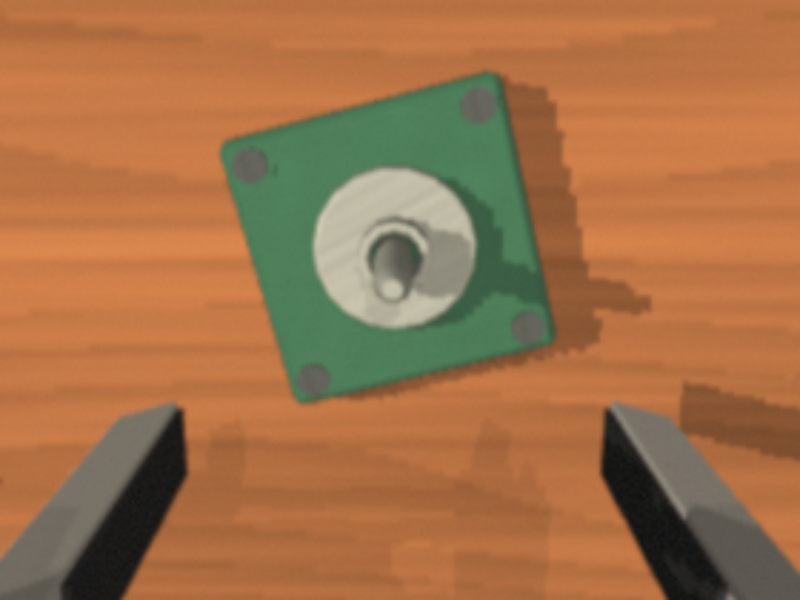

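The view shows the flange lying flat on the plate, disc centre at (395,247) in the crop, which gives (631.8, -201.1, top at 30). Next is the full wheel.

>>> {"op": "carry_out", "data": {"series": [[0, 0, 0, 0.02, 0, -0.015, 0], [0, 0, 0, 0.03, 0, -0.023, 0], [0, 0, 0, 0.03, 0.01, -0.023, 0], [0, 0, 0, 0.03, 0.015, -0.023, 0], [0, 0, 0, 0.03, 0.015, -0.018, 0], [0, 0, 0, 0.007, 0.01, -0.005, 0], [0, 0, 0, 0, 0.005, 0, 0], [0, 0, 0, 0, 0, 0, 0]]}}

```text
time_s: 14.05
ee_pos: [452.3, -88.5, 71.3]
tool_rot: [-90.2, -0.8, 179.9]
ft_force: [-0.4, -0.1, 0.2]
finger_gap: 93.7
```

```bash
python3 -c "
from h import *
go(444.7,-84.4,8)
s,c,im,D,P=look('w7',{'full':(445,-84.4,17,30,42)})
"
```

```text
t 14.05 ee [452.3 -88.5  71.3] gap 93.7 F [-0.4 -0.1  0.2] turn [ 0.24 -0.12  0.79] shift mm [ 6.7 63.4 -3.8]
t 14.05 ee [452.3 -88.5  71.3] rot [-90.24  -0.79 179.88] gap 93.7
full 3386 z [21.2 23.5 24.6] circ 445.0 -84.9 30.9 rect [444.9 -84.8] [61.  60.8] px 236 311 198 270
```

>>> {"op": "carry_out", "data": {"series": [[0.2, 0, 0.8, 0.003, 0.005, -0.002, 0], [0, 0, 0, 0.003, 0.01, -0.0015, 0], [0, 0, 0, 0, 0.012, 0, 0], [0, 0, 0, 0, 0.012, 0, 0], [0, 0, 0, 0, 0.008, 0, 0], [0, 0, 0, 0, 0.004, 0, 0], [0, 0, 0, 0, 0, 0, 0], [0, 0, 0, 0, 0, 0, 0]]}}

```text
time_s: 14.9
ee_pos: [459.1, -91.4, 21.4]
tool_rot: [-89.7, 0.8, 179.7]
ft_force: [0.3, 0.4, 0.3]
finger_gap: 93.9
```

```bash
python3 -c "
from h import *
go(444.9,-84.8,7)
"
```

```text
t 14.9 ee [459.1 -91.4  21.4] gap 93.9 F [0.3 0.4 0.3] turn [-0.26 -0.3  -0.79] shift mm [14.4 14.1 -6.6]
```

>>> {"op": "carry_out", "data": {"series": [[-0.2, -0.3, -0.8, 0.006, 0, -0.003, 0], [0, 0, 0, 0.005, 0, -0.003, 0], [0, 0, 0, 0.002, 0.003, 0, 0], [0, 0, 0, 0, 0.005, 0, 0], [0, 0, 0, 0, 0.004, 0, 0], [0, 0, 0, 0, 0, 0, 0], [0, 0, 0, 0, 0, 0, 0], [0, 0, 0, 0, 0, 0, 0]]}}

```text
time_s: 15.7
ee_pos: [445.6, -85.0, 9.4]
tool_rot: [-89.9, 0.0, -180.0]
ft_force: [-0.8, 0.5, -0.5]
finger_gap: 93.6
```

```bash
python3 -c "
from h import *
go(444.9,-84.8,7)
"
```

```text
t 15.7 ee [445.6 -85.    9.4] gap 93.6 F [-0.8  0.5 -0.5] turn [-0.08  0.04 -0.05] shift mm [ 0.7  2.4 -0.2]
```

>>> {"op": "carry_out", "data": {"series": [[0, 0, 0, 0.0005, 0.001, 0, 255], [0, 0, 0, 0, 0.0005, 0, 255], [0, 0, 0, 0, 0, 0, 255], [0, 0, 0, 0, 0, 0, 255], [0, 0, 0, 0, 0, 0, 255], [0, 0, 0, 0, 0, 0, 255], [0, 0, 0, 0, 0, 0, 255], [0, 0, 0, 0, 0, 0, 255]], "newtons": 25}}

```text
time_s: 16.5
ee_pos: [445.5, -85.2, 7.9]
tool_rot: [-89.9, 0.1, -180.0]
ft_force: [0.2, 0.5, -0.3]
finger_gap: 62.1
```

```bash
python3 -c "
from h import *
go(631.8,-201.1,125)
"
```

```text
t 16.5 ee [445.5 -85.2   7.9] gap 62.1 F [ 0.2  0.5 -0.3] turn [-0.1   0.04 -0.08] shift mm [-186.4 -116.6  116.2]
```

>>> {"op": "carry_out", "data": {"series": [[0, 0, 0, 0, -0.008, 0, 255], [0, 0, 0, 0, -0.025, 0, 255], [0, 0, 0, 0, -0.03, 0, 255], [0, 0, 0, -0.015, -0.03, 0.01, 255], [0, 0, 0, -0.028, -0.01, 0.018, 255], [0, 0, 0, -0.03, 0, 0.019, 255], [0, 0, 0, -0.03, 0, 0.019, 255], [0, 0, 0, -0.03, 0, 0.019, 255]]}}

```text
time_s: 17.3
ee_pos: [576.2, -168.7, 118.3]
tool_rot: [-90.0, -0.2, -179.8]
ft_force: [0.9, 0.1, -1.1]
finger_gap: 62.0
```

>>> {"op": "carry_out", "data": {"series": [[0, 0, 0, -0.02, 0, 0.013, 255], [0, 0, 0, -0.012, 0, 0.008, 255], [0, 0, 0, -0.005, 0, 0.002, 255], [0, 0, 0, 0, 0, 0, 255], [0, 0, 0, 0, 0, 0, 255], [0, 0, 0, 0, 0, 0, 255], [0, 0, 0, 0, 0, 0, 255], [0, 0, 0, 0, 0, 0, 255]]}}

```text
time_s: 18.1
ee_pos: [615.2, -193.1, 119.5]
tool_rot: [-90.0, -0.2, -179.9]
ft_force: [0.5, -0.4, -0.8]
finger_gap: 61.9
```

```bash
python3 -c "
from h import *
go(631.8,-201.1,115)
s,c,im,D,P=look('w8',{'plate':(631,-200,12,28,75),'wheel':(631,-200,110,150,52)})
"
```

```text
t 18.1 ee [ 615.2 -193.1  119.5] gap 61.9 F [ 0.5 -0.4 -0.8] turn [0.01 0.14 0.18] shift mm [-16.6   4.5   8. ]
t 18.1 ee [ 615.2 -193.1  119.5] rot [ -90.01   -0.18 -179.86] gap 61.9
plate 6127 z [19.7 21.5 23.1] circ 630.8 -200.4 68.3 rect [ 630.6 -200.3] [ 99.9 100.4] px 222 344 131 251
wheel 8069 z [121.3 135.  142.1] circ 624.0 -193.1 42.9 rect [ 618.  -189.1] [71.6 62.3] px 200 356 206 307
```

>>> {"op": "carry_out", "data": {"series": [[0, 0, 0.2, -0.008, 0, 0.004, 255], [0, 0, 0, -0.006, 0, 0.003, 255], [0, 0, 0, -0.002, 0, 0.0005, 255], [0, 0, 0, 0, 0, 0, 255], [0, 0, 0, 0, 0, 0, 255], [0, 0, 0, 0, 0, 0, 255], [0, 0, 0, 0, 0, 0, 255], [0, 0, 0, 0, 0, 0, 255]]}}

```text
time_s: 18.95
ee_pos: [632.6, -201.2, 119.5]
tool_rot: [-90.0, 0.0, -179.9]
ft_force: [-0.4, 0.6, -1.4]
finger_gap: 61.7
```

```bash
cat >> h.py <<'E'
def held(P,D,s,zoff,R):
    "outer edge of a held ring, far (+x) side between the fingers: circle fit with known radius"
    from scipy.optimize import least_squares
    e=s["ee_pos"]; z=e[2]+zoff+1.5
    m=(D>0)&(abs(P[...,2]-z)<3)&(abs(P[...,1]-e[1])<R*.75)&(P[...,0]>e[0]-5)&(P[...,0]<e[0]+R+12)
    X=P[m]; E=[]
    for y in np.arange(e[1]-R*.7,e[1]+R*.7,1.5):
        b=X[abs(X[:,1]-y)<.75]
        if len(b): E.append(b[b[:,0].argmax(),:2])
    E=np.array(E)
    f=least_squares(lambda q:np.hypot(E[:,0]-q[0],E[:,1]-q[1])-R+.4,e[:2],loss="soft_l1")
    print("held",len(E),"zmed",np.median(X[:,2]).round(1),"centre",f.x.round(1),"minus ee",(f.x-e[:2]).round(1),"rms",np.sqrt(np.mean(f.fun**2)).round(2))
E
python3 -c "
from h import *
go(631.8,-201.1,115)
s,c,im,D,P=look('w9',{'plate':(631,-200,12,28,75)})
held(P,D,s,14,31)
save('v9',cv2.resize(im[130:340,140:420],(800,600)))
"
```

```text
t 18.95 ee [ 632.6 -201.2  119.5] gap 61.7 F [-0.4  0.6 -1.4] turn [ 0.01  0.14 -0.04] shift mm [ 0.8  4.5 -0.1]
t 18.95 ee [ 632.6 -201.2  119.5] rot [-9.0010e+01  4.0000e-02 -1.7986e+02] gap 61.7
plate 5652 z [19.6 21.5 23. ] circ 633.8 -200.4 67.0 rect [ 631.  -200.1] [ 99.2 100. ] px 214 335 151 264
held 29 zmed 135.0 centre [ 631.9 -201.2] minus ee [-0.7 -0. ] rms 0.16
```

View pics/v9.png

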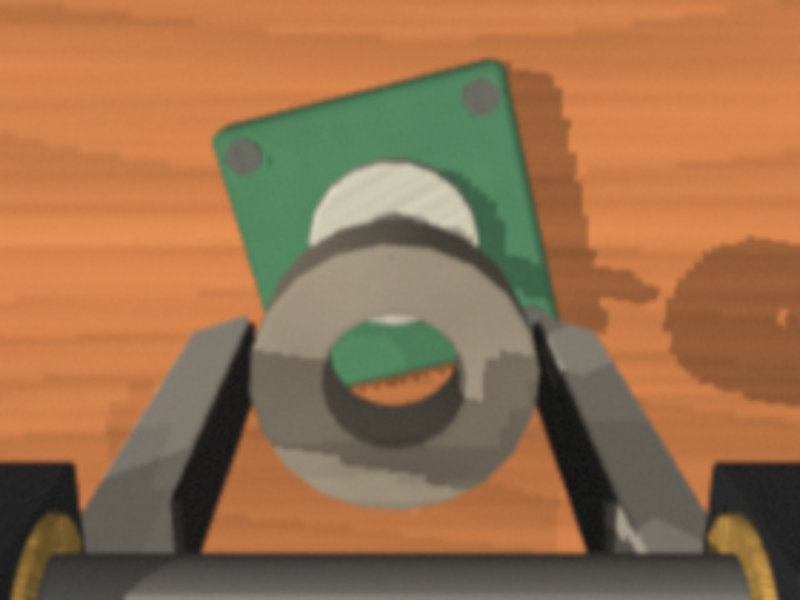

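The wheel is held level in the view, bore at (395,375), with its centre measured at (631.9, -201.2), right over the flange. I'll lower it in stages.

>>> {"op": "carry_out", "data": {"series": [[0, 0, 0, 0, 0.006, 0, 255], [0, 0, 0, 0, 0.01, 0, 255], [0, 0, 0, 0, 0.012, 0, 255], [0, 0, 0, 0, 0.012, 0, 255], [0, 0, 0, 0, 0.01, 0, 255], [0, 0, 0, 0, 0.005, 0, 255], [0, 0, 0, 0, 0, 0, 255], [0, 0, 0, 0, 0, 0, 255]]}}

```text
time_s: 19.8
ee_pos: [631.2, -200.5, 57.5]
tool_rot: [-90.1, -0.2, -179.9]
ft_force: [0.0, 0.4, -0.3]
finger_gap: 62.0
```

```bash
python3 -c "
from h import *
go(632.5,-201.1,38)
"
```

```text
t 19.8 ee [ 631.2 -200.5   57.5] gap 62.0 F [ 0.   0.4 -0.3] turn [0.11 0.14 0.17] shift mm [-1.4 19.5  0.6]
```

>>> {"op": "carry_out", "data": {"series": [[0.1, 0.1, 0.2, -0.0013, 0, 0.0006, 255], [0, 0, 0, 0, 0.003, 0, 255], [0, 0, 0, 0, 0.004, 0, 255], [0, 0, 0, 0, 0.004, 0, 255], [0, 0, 0, 0, 0.003, 0, 255], [0, 0, 0, 0, 0.001, 0, 255], [0, 0, 0, 0, 0, 0, 255], [0, 0, 0, 0, 0, 0, 255]]}}

```text
time_s: 20.6
ee_pos: [633.8, -201.7, 42.9]
tool_rot: [-89.9, 0.2, -180.0]
ft_force: [0.8, -0.2, -1.5]
finger_gap: 62.1
```

```bash
python3 -c "
from h import *
go(632.5,-201.1,38)
"
```

```text
t 20.6 ee [ 633.8 -201.7   42.9] gap 62.1 F [ 0.8 -0.2 -1.5] turn [-0.08  0.03 -0.23] shift mm [ 1.3  4.9 -0.6]
```

>>> {"op": "carry_out", "data": {"series": [[0, 0, -0.2, 0.001, 0, -0.0005, 255], [0, 0, 0, 0, 0.0015, 0, 255], [0, 0, 0, 0, 0.0015, 0, 255], [0, 0, 0, 0, 0.001, 0, 255], [0, 0, 0, 0, 0.0005, 0, 255], [0, 0, 0, 0, 0, 0, 255], [0, 0, 0, 0, 0, 0, 255], [0, 0, 0, 0, 0, 0, 255]]}}

```text
time_s: 21.4
ee_pos: [633.0, -201.2, 38.4]
tool_rot: [-89.9, 0.0, -180.0]
ft_force: [0.0, 0.6, 0.0]
finger_gap: 62.1
```

```bash
python3 -c "
from h import *
go(632.5,-201.1,38)
"
```

```text
t 21.4 ee [ 633.  -201.2   38.4] gap 62.1 F [0.  0.6 0. ] turn [-0.1   0.03 -0.05] shift mm [ 0.5  0.4 -0.1]
```

>>> {"op": "carry_out", "data": {"series": [[0, 0, 0, 0, 0.0006, 0, 255], [0, 0, 0, 0, 0, 0, 255], [0, 0, 0, 0, 0, 0, 200], [0, 0, 0, 0, 0, 0, 0], [0, 0, 0, 0, 0, 0, 0], [0, 0, 0, 0, 0, 0, 0], [0, 0, 0, 0, 0, 0, 0], [0, 0, 0, 0, 0, 0, 0]]}}

```text
time_s: 22.2
ee_pos: [633.7, -201.5, 38.6]
tool_rot: [-89.9, 0.1, -180.0]
ft_force: [0.2, 0.2, 0.2]
finger_gap: 93.4
```

>>> {"op": "carry_out", "data": {"series": [[0, 0, 0, 0, -0.01, 0, 0], [0, 0, 0, 0, -0.02, 0, 0], [0, 0, 0, 0, -0.03, 0, 0], [0, 0, 0, 0.01, -0.03, 0, 0], [0, 0, 0, 0.01, -0.01, 0, 0], [0, 0, 0, 0, 0, 0, 0], [0, 0, 0, 0, 0, 0, 0], [0, 0, 0, 0, 0, 0, 0]]}}

```text
time_s: 23.0
ee_pos: [612.0, -200.9, 142.7]
tool_rot: [-89.9, 0.1, -180.0]
ft_force: [-0.5, -0.4, -0.8]
finger_gap: 93.8
```

```bash
python3 -c "
from h import *
go(426.3,-327.2,130)
s,c,im,D,P=look('w10',{'wheel':(632,-201,45,60,45),'hub':(632,-201,38,48.5,14),'pin':(631,-200,65,90,25)})
save('v10',cv2.resize(im[100:310,140:420],(800,600)))
"
```

```text
t 23.0 ee [ 612.  -200.9  142.7] gap 93.8 F [-0.5 -0.4 -0.8] turn [-0.1   0.03 -0.07] shift mm [185.7  12.7 126.1]
t 23.0 ee [ 612.  -200.9  142.7] rot [-8.9900e+01  7.0000e-02 -1.7997e+02] gap 93.8
wheel 2856 z [46.9 53.4 54.6] circ 632.4 -201.4 30.9 rect [ 632.5 -201.4] [61.1 60.8] px 245 311 159 224
hub 221 z [40.1 45.2 46.6] circ 631.9 -201.1 11.9 rect [ 633.2 -201.2] [23.6 20.6] px 265 290 179 201
pin 178 z [68.3 79.3 84.1] circ 630.6 -200.4 5.9 rect [ 631.2 -200.3] [11.4 10.4] px 270 283 191 206
```

View pics/v10.png

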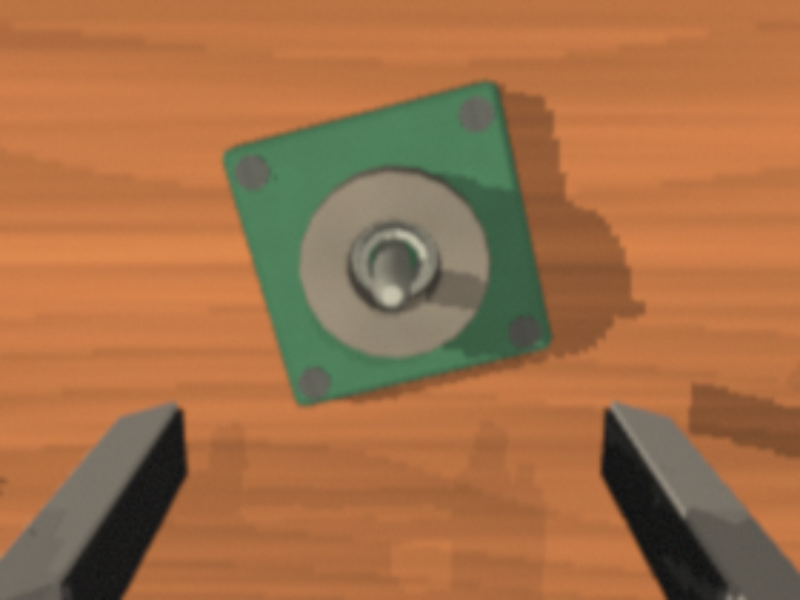

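The wheel sits flat around the hub, centred at (392,262) in the crop, and measures (632.4, -201.4) with its top at 52. Next is the nut.

>>> {"op": "carry_out", "data": {"series": [[0, 0, 0, 0.02, 0, 0.014, 0], [0, 0, 0, 0.035, 0, 0.024, 0], [0, 0, 0, 0.035, 0.01, 0.024, 0], [0, 0, 0, 0.035, 0.015, 0.024, 0], [0, 0, 0, 0.03, 0.015, 0.02, 0], [0, 0, 0, 0.015, 0.01, 0.01, 0], [0, 0, 0, 0.005, 0, 0.003, 0], [0, 0, 0, 0, 0, 0, 0]]}}

```text
time_s: 23.85
ee_pos: [430.7, -320.6, 80.9]
tool_rot: [-90.5, -0.5, -179.8]
ft_force: [0.3, -0.4, 0.0]
finger_gap: 94.2
```

>>> {"op": "carry_out", "data": {"series": [[0, 0, 0, 0, 0, 0, 0], [0, 0, 0, 0, 0, 0, 0], [0, 0, 0, 0, 0, 0, 0], [0, 0, 0, 0, 0, 0, 0], [0, 0, 0, 0, 0, 0, 0], [0, 0, 0, 0, 0, 0, 0], [0, 0, 0, 0, 0, 0, 0], [0, 0, 0, 0, 0, 0, 0]]}}

```text
time_s: 24.65
ee_pos: [436.0, -319.1, 82.5]
tool_rot: [-90.4, -0.3, -179.5]
ft_force: [0.4, -0.5, 0.2]
finger_gap: 94.2
```

```bash
python3 -c "
from h import *
go(426.3,-327.2,11)
s,c,im,D,P=look('w11',{'grip':(426,-327,21,33,30),'collar':(426,-327,6,12,26)})
"
```

```text
t 24.65 ee [ 436.  -319.1   82.5] gap 94.2 F [ 0.4 -0.5  0.2] turn [0.37 0.53 0.26] shift mm [ 9.5 71.4  8.5]
t 24.65 ee [ 436.  -319.1   82.5] rot [ -90.37   -0.26 -179.47] gap 94.2
grip 881 z [23.1 27.2 28.5] circ 424.6 -327.9 17.0 rect [ 424.9 -327.7] [33.  33.5] px 269 308 217 256
collar 716 z [ 7.4  9.5 10.8] circ 425.0 -327.9 22.8 rect [ 426.7 -327.5] [41.6 44.2] px 263 312 206 251
```

>>> {"op": "carry_out", "data": {"series": [[0.4, 0.5, 0.3, 0.006, 0.005, 0.005, 0], [0, 0, 0, 0.005, 0.012, 0.004, 0], [0, 0, 0, 0, 0.014, 0, 0], [0, 0, 0, 0, 0.014, 0, 0], [0, 0, 0, 0, 0.008, 0, 0], [0, 0, 0, 0, 0.003, 0, 0], [0, 0, 0, 0, 0, 0, 0], [0, 0, 0, 0, 0, 0, 0]]}}

```text
time_s: 25.5
ee_pos: [422.0, -330.4, 23.9]
tool_rot: [-89.8, 0.1, 179.9]
ft_force: [0.1, -0.2, 1.0]
finger_gap: 94.0
```

```bash
python3 -c "
from h import *
go(424.8,-327.8,11)
"
```

```text
t 25.5 ee [ 422.  -330.4   23.9] gap 94.0 F [ 0.1 -0.2  1. ] turn [-0.19 -0.15 -0.06] shift mm [-2.8 12.9 -2.7]
```

>>> {"op": "carry_out", "data": {"series": [[-0.2, -0.1, 0, -0.0025, 0.002, -0.0025, 0], [0, 0, 0, 0, 0.004, 0, 0], [0, 0, 0, 0, 0.004, 0, 0], [0, 0, 0, 0, 0.002, 0, 0], [0, 0, 0, 0, 0, 0, 80], [0, 0, 0, 0, 0, 0, 120], [0, 0, 0, 0, 0, 0, 120], [0, 0, 0, 0, 0, 0, 120]], "newtons": 30}}

```text
time_s: 26.3
ee_pos: [426.0, -328.5, 12.3]
tool_rot: [-89.9, 0.2, 180.0]
ft_force: [0.3, 0.1, 0.5]
finger_gap: 65.4
```

```bash
python3 -c "
from h import *
go(424.8,-327.8,11)
"
```

```text
t 26.3 ee [ 426.  -328.5   12.3] gap 65.4 F [0.3 0.1 0.5] turn [-0.11 -0.   -0.2 ] shift mm [ 1.2  1.3 -0.7]
```

>>> {"op": "carry_out", "data": {"series": [[0, 0, -0.2, 0.001, 0.0005, -0.0006, 255], [0, 0, 0, 0, 0, 0, 255], [0, 0, 0, 0, 0, 0, 255], [0, 0, 0, 0, 0, 0, 255], [0, 0, 0, 0, 0, 0, 255], [0, 0, 0, 0, 0, 0, 255], [0, 0, 0, 0, 0, 0, 255], [0, 0, 0, 0, 0, 0, 255]]}}

```text
time_s: 27.1
ee_pos: [425.0, -328.0, 12.0]
tool_rot: [-89.9, 0.0, 180.0]
ft_force: [0.1, 0.6, 0.5]
finger_gap: 30.7
```

```bash
python3 -c "
from h import *
go(631,-200.3,125)
"
```

```text
t 27.1 ee [ 425. -328.   12.] gap 30.7 F [0.1 0.6 0.5] turn [-0.13 -0.   -0.  ] shift mm [-206.  -113.2 -127.4]
```

>>> {"op": "carry_out", "data": {"series": [[0, 0, 0, 0, -0.008, 0, 255], [0, 0, 0, 0, -0.025, 0, 255], [0, 0, 0, 0, -0.03, 0, 255], [0, 0, 0, -0.02, -0.03, -0.012, 255], [0, 0, 0, -0.03, -0.012, -0.0185, 255], [0, 0, 0, -0.033, 0, -0.0205, 255], [0, 0, 0, -0.033, 0, -0.0205, 255], [0, 0, 0, -0.03, 0, -0.0185, 255]]}}

```text
time_s: 27.9
ee_pos: [571.9, -237.4, 124.6]
tool_rot: [-89.9, -0.0, 179.5]
ft_force: [0.4, -1.0, -0.2]
finger_gap: 31.1
```

>>> {"op": "carry_out", "data": {"series": [[0, 0, 0, -0.022, 0, -0.0135, 255], [0, 0, 0, -0.012, 0, -0.008, 255], [0, 0, 0, -0.006, 0, -0.003, 255], [0, 0, 0, 0, 0, 0, 255], [0, 0, 0, 0, 0, 0, 255], [0, 0, 0, 0, 0, 0, 255], [0, 0, 0, 0, 0, 0, 255], [0, 0, 0, 0, 0, 0, 255]]}}

```text
time_s: 28.7
ee_pos: [612.7, -211.9, 125.6]
tool_rot: [-89.8, -0.1, 179.6]
ft_force: [-1.1, -0.7, -1.2]
finger_gap: 30.9
```

```bash
python3 -c "
from h import *
go(631,-200.3,115)
"
```

```text
t 28.7 ee [ 612.7 -211.9  125.6] gap 30.9 F [-1.1 -0.7 -1.2] turn [-0.18 -0.39  0.12] shift mm [-18.2  10.6 -11.8]
```

>>> {"op": "carry_out", "data": {"series": [[-0.2, -0.4, 0.1, -0.009, 0, -0.006, 255], [0, 0, 0, -0.006, 0, -0.004, 255], [0, 0, 0, -0.002, 0, -0.001, 255], [0, 0, 0, 0, 0, 0, 255], [0, 0, 0, 0, 0, 0, 255], [0, 0, 0, 0, 0, 0, 255], [0, 0, 0, 0, 0, 0, 255], [0, 0, 0, 0, 0, 0, 255]]}}

```text
time_s: 29.5
ee_pos: [631.0, -200.4, 125.6]
tool_rot: [-90.0, -0.0, -180.0]
ft_force: [-0.1, 0.1, -1.4]
finger_gap: 30.7
```

```bash
python3 -c "
from h import *
go(631,-200.3,115)
s,c,im,D,P=look('w12',{'plate':(631,-200,12,28,75)})
held(P,D,s,-4,23)
save('v12',cv2.resize(im[130:340,140:420],(800,600)))
"
```

```text
t 29.5 ee [ 631.  -200.4  125.6] gap 30.7 F [-0.1  0.1 -1.4] turn [0.04 0.01 0.02] shift mm [-0.  10.6 -0.1]
t 29.5 ee [ 631.  -200.4  125.6] rot [-9.0040e+01 -2.0000e-02 -1.7999e+02] gap 30.7
plate 5121 z [19.4 21.5 23.1] circ 631.0 -200.3 68.3 rect [ 631.2 -200. ] [ 98.7 100.2] px 216 335 148 258
held 22 zmed 123.0 centre [ 630.6 -200.6] minus ee [-0.3 -0.2] rms 0.22
```

View pics/v12.png

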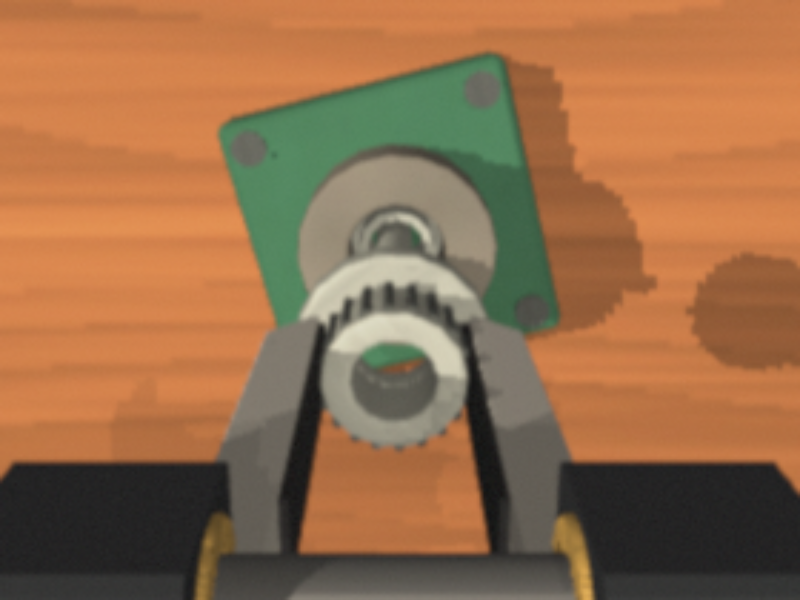

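The nut is held level, grip ring at (395,380), 0.4 mm from the arbor axis. Lowering it now.

>>> {"op": "carry_out", "data": {"series": [[0, 0, 0, 0, 0.004, 0, 255], [0, 0, 0, 0, 0.008, 0, 255], [0, 0, 0, 0, 0.01, 0, 255], [0, 0, 0, 0, 0.01, 0, 255], [0, 0, 0, 0, 0.007, 0, 255], [0, 0, 0, 0, 0.003, 0, 255], [0, 0, 0, 0, 0, 0, 255], [0, 0, 0, 0, 0, 0, 255]]}}

```text
time_s: 30.35
ee_pos: [629.7, -200.2, 78.2]
tool_rot: [-90.1, -0.2, 180.0]
ft_force: [-0.8, 0.3, -1.4]
finger_gap: 31.0
```

```bash
python3 -c "
from h import *
go(631.2,-200.2,64.2)
"
```

```text
t 30.35 ee [ 629.7 -200.2   78.2] gap 31.0 F [-0.8  0.3 -1.4] turn [ 0.11 -0.01  0.19] shift mm [-1.5 14.   0. ]
```

>>> {"op": "carry_out", "data": {"series": [[0.1, 0, 0.2, -0.001, 0.002, 0, 255], [0, 0, 0, 0, 0.003, 0, 255], [0, 0, 0, 0, 0.003, 0, 255], [0, 0, 0, 0, 0.002, 0, 255], [0, 0, 0, 0, 0.001, 0, 255], [0, 0, 0, 0, 0.0005, 0, 255], [0, 0, 0, 0, 0, 0, 255], [0, 0, 0, 0, 0, 0, 255]]}}

```text
time_s: 31.15
ee_pos: [631.8, -200.5, 67.1]
tool_rot: [-89.9, 0.2, 180.0]
ft_force: [0.2, 0.6, -1.0]
finger_gap: 30.6
```

```bash
python3 -c "
from h import *
go(631.2,-200.2,64.2)
"
```

```text
t 31.15 ee [ 631.8 -200.5   67.1] gap 30.6 F [ 0.2  0.6 -1. ] turn [-0.06 -0.01 -0.17] shift mm [ 0.6  2.9 -0.3]
```

>>> {"op": "carry_out", "data": {"series": [[0, 0, -0.2, 0.0005, 0.001, 0, 255], [0, 0, 0, 0, 0.001, 0, 255], [0, 0, 0, 0, 0.0008, 0, 255], [0, 0, 0, 0, 0.0004, 0, 255], [0, 0, 0, 0, 0, 0, 255], [0, 0, 0, 0, 0, 0, 255], [0, 0, 0, 0, 0, 0, 255], [0, 0, 0, 0, 0, 0, 255]]}}

```text
time_s: 31.95
ee_pos: [631.4, -200.7, 64.1]
tool_rot: [-89.9, -0.0, 180.0]
ft_force: [-0.1, 0.7, -1.1]
finger_gap: 30.9
```

```bash
python3 -c "
from h import *
go(631.2,-200.2,64.2)
"
```

```text
t 31.95 ee [ 631.4 -200.7   64.1] gap 30.9 F [-0.1  0.7 -1.1] turn [-0.08 -0.01  0.01] shift mm [ 0.2 -0.1 -0.5]
```

>>> {"op": "carry_out", "data": {"series": [[0, 0, 0, 0, 0.0006, 0, 255], [0, 0, 0, 0, 0.0005, 0, 255], [0, 0, 0, 0, 0, 0, 255], [0, 0, 0, 0, 0, 0, 190], [0, 0, 0, 0, 0, 0, 0], [0, 0, 0, 0, 0, 0, 0], [0, 0, 0, 0, 0, 0, 0], [0, 0, 0, 0, 0, 0, 0]]}}

```text
time_s: 32.75
ee_pos: [631.9, -200.9, 63.6]
tool_rot: [-89.9, 0.1, 180.0]
ft_force: [-0.3, 0.1, -0.1]
finger_gap: 59.3
```

>>> {"op": "carry_out", "data": {"series": [[0, 0, 0, 0, -0.005, 0, 0], [0, 0, 0, 0, -0.02, 0, 0], [0, 0, 0, 0, -0.03, 0, 0], [0, 0, 0, 0.01, -0.03, 0, 0], [0, 0, 0, 0.01, -0.01, 0, 0], [0, 0, 0, 0, 0, 0, 0], [0, 0, 0, 0, 0, 0, 0], [0, 0, 0, 0, 0, 0, 0]]}}

```text
time_s: 33.55
ee_pos: [610.0, -200.2, 159.9]
tool_rot: [-90.0, -0.1, 180.0]
ft_force: [1.4, 0.1, -0.2]
finger_gap: 94.3
```

```bash
python3 -c "
from h import *
go(431.7,306,130)
s,c,im,D,P=look('w13',{'wheel':(632,-201,48,56,45),'collar':(632,-201,58,65,28),'grip':(631,-200,74,82.5,25)})
save('v13',cv2.resize(im[100:310,140:420],(800,600)))
"
```

```text
t 33.55 ee [ 610.  -200.2  159.9] gap 94.3 F [ 1.4  0.1 -0.2] turn [-0.01 -0.02  0.13] shift mm [ 178.4   30.2 -506.1]
t 33.55 ee [ 610.  -200.2  159.9] rot [-8.9990e+01 -1.3000e-01  1.7998e+02] gap 94.3
wheel 1310 z [52.  53.5 54.7] circ 632.4 -201.3 30.8 rect [ 632.5 -201.7] [60.6 60.5] px 248 310 155 216
collar 698 z [59.9 61.4 62.8] circ 631.1 -200.5 22.9 rect [ 631.  -200.8] [45.  44.7] px 254 301 166 212
grip 846 z [76.  79.2 80.6] circ 631.3 -200.8 16.9 rect [ 631.2 -200.6] [33.4 32.4] px 260 296 174 211
```

View pics/v13.png

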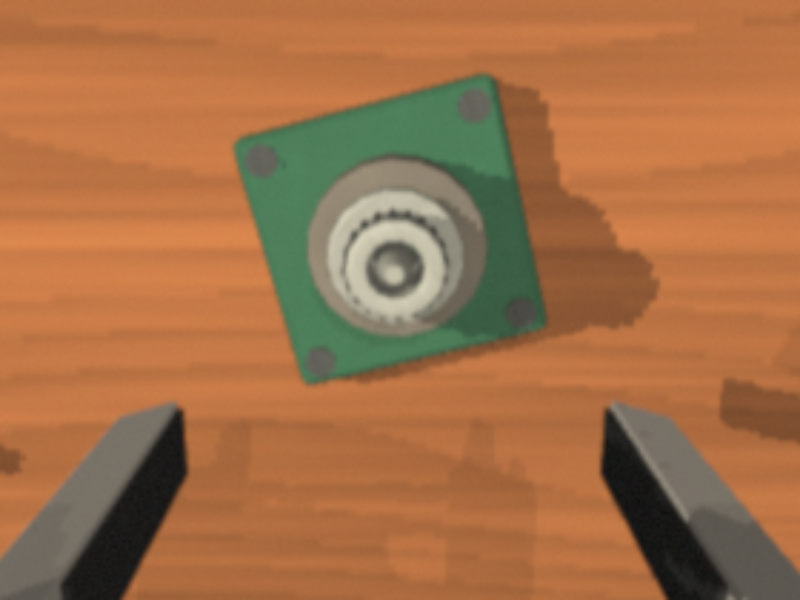

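The nut lies flat on the wheel with the arbor through it at (395,265): collar top at 60 and grip top at 78, as they should be. I'll go over the peg next to measure it, then on to the worn wheel.

>>> {"op": "carry_out", "data": {"series": [[0, 0, 0, 0, 0, -0.025, 0], [0, 0, 0, 0, 0, -0.044, 0], [0, 0, 0, 0, 0, -0.046, 0], [0, 0, 0, 0, 0, -0.046, 0], [0, 0, 0, 0, 0, -0.046, 0], [0, 0, 0, 0, 0, -0.044, 0], [0, 0, 0, 0, 0, -0.03, 0], [0, 0, 0, 0, 0, -0.015, 0]]}}

```text
time_s: 34.4
ee_pos: [608.5, 103.6, 147.3]
tool_rot: [-90.1, -1.1, 179.6]
ft_force: [-0.7, 0.2, 0.5]
finger_gap: 94.1
```

>>> {"op": "carry_out", "data": {"series": [[0, 0, 0, 0, 0, 0, 0], [0, 0, 0, 0, 0, 0, 0], [0, 0, 0, 0, 0, 0, 0], [0, 0, 0, 0, 0, 0, 0], [0, 0, 0, 0, 0, 0, 0], [0, 0, 0, 0, 0, 0, 0], [0, 0, 0, 0, 0, 0, 0], [0, 0, 0, 0, 0, 0, 0]]}}

```text
time_s: 35.2
ee_pos: [608.6, 98.0, 145.2]
tool_rot: [-89.9, -1.3, 179.4]
ft_force: [-0.4, -0.0, 0.1]
finger_gap: 94.2
```

```bash
python3 -c "
from h import *
s,c,im,D,P=look('w14',{'block':(636,124,13,22,66),'pin':(636,124,35,70,25),'tip':(636,124,55,65,25)})
go(431.7,306,100)
"
```

```text
t 35.2 ee [608.6  98.  145.2] rot [-89.9   -1.27 179.36] gap 94.2
block 6958 z [16.2 17.5 18.7] circ 635.6 124.3 61.7 rect [635.3 124.3] [90.2 90.1] px 200 306 120 227
pin 416 z [41.1 56.9 60.3] circ 635.5 124.1 10.0 rect [635.9 124.2] [19.5 18.6] px 238 260 170 193
tip 266 z [55.3 58.9 60.4] circ 635.5 124.0 8.8 rect [635.3 124.3] [16.4 16.8] px 239 257 175 193
t 35.25 ee [608.6  98.  145.2] gap 94.0 F [-0.8 -0.9 -0.8] turn [-0.1  -0.63  1.27] shift mm [ 178.2   48.8 -206.1]
```

>>> {"op": "carry_out", "data": {"series": [[-0.1, -0.6, 1.3, 0.015, 0, -0.018, 0], [0, 0, 0, 0.028, 0, -0.032, 0], [0, 0, 0, 0.03, 0, -0.035, 0], [0, 0, 0, 0.03, 0.01, -0.035, 0], [0, 0, 0, 0.03, 0.015, -0.034, 0], [0, 0, 0, 0.022, 0.015, -0.026, 0], [0, 0, 0, 0.01, 0.01, -0.012, 0], [0, 0, 0, 0.003, 0, -0.003, 0]]}}

```text
time_s: 36.05
ee_pos: [438.6, 299.1, 94.3]
tool_rot: [-90.1, 0.5, 179.8]
ft_force: [0.1, -0.2, 0.5]
finger_gap: 93.9
```

>>> {"op": "carry_out", "data": {"series": [[0, 0, 0, 0, 0, 0, 0], [0, 0, 0, 0, 0, 0, 0], [0, 0, 0, 0, 0, 0, 0], [0, 0, 0, 0, 0, 0, 0], [0, 0, 0, 0, 0, 0, 0], [0, 0, 0, 0, 0, 0, 0], [0, 0, 0, 0, 0, 0, 0], [0, 0, 0, 0, 0, 0, 0]]}}

```text
time_s: 36.85
ee_pos: [443.6, 297.1, 96.8]
tool_rot: [-90.1, 0.8, 179.5]
ft_force: [0.3, -0.2, -1.0]
finger_gap: 93.8
```

```bash
python3 -c "
from h import *
s,c,im,D,P=look('w15',{'worn':(431.7,306,18,30,36)})
go(431.7,306,7)
"
```

```text
t 36.85 ee [443.6 297.1  96.8] rot [-90.15   0.8  179.54] gap 93.8
worn 1530 z [20.9 23.4 24.5] circ 430.0 306.4 24.9 rect [430.2 306.4] [49.1 49. ] px 240 295 207 259
t 36.9 ee [443.6 297.1  96.8] gap 94.2 F [-0.4 -0.2 -0.4] turn [ 0.14 -0.45 -0.8 ] shift mm [13.3 89.7 -8.6]
```

>>> {"op": "carry_out", "data": {"series": [[0.1, -0.5, -0.8, 0.008, 0.006, -0.005, 0], [0, 0, 0, 0.006, 0.013, -0.004, 0], [0, 0, 0, 0, 0.016, 0, 0], [0, 0, 0, 0, 0.016, 0, 0], [0, 0, 0, 0, 0.012, 0, 0], [0, 0, 0, 0, 0.006, 0, 0], [0, 0, 0, 0, 0, 0, 0], [0, 0, 0, 0, 0, 0, 0]]}}

```text
time_s: 37.7
ee_pos: [425.6, 308.9, 23.6]
tool_rot: [-90.1, -0.3, -179.8]
ft_force: [0.6, -0.7, 0.7]
finger_gap: 94.3
```

```bash
python3 -c "
from h import *
go(430.1,306.4,7.5)
"
```

```text
t 37.7 ee [425.6 308.9  23.6] gap 94.3 F [ 0.6 -0.7  0.7] turn [0.05 0.25 0.32] shift mm [-4.6 16.1  2.5]
```

>>> {"op": "carry_out", "data": {"series": [[0, 0.2, 0.3, -0.004, 0.003, 0.0022, 0], [0, 0, 0, 0, 0.005, 0, 0], [0, 0, 0, 0, 0.005, 0, 0], [0, 0, 0, 0, 0.002, 0, 0], [0, 0, 0, 0, 0, 0, 0], [0, 0, 0, 0, 0, 0, 60], [0, 0, 0, 0, 0, 0, 80], [0, 0, 0, 0, 0, 0, 80]], "newtons": 25}}

```text
time_s: 38.5
ee_pos: [431.4, 307.3, 9.1]
tool_rot: [-90.2, 0.2, -180.0]
ft_force: [0.0, 0.6, 0.6]
finger_gap: 73.7
```

```bash
python3 -c "
from h import *
go(430.1,306.4,7.5)
"
```

```text
t 38.5 ee [431.4 307.3   9.1] gap 73.7 F [0.  0.6 0.6] turn [ 0.16  0.02 -0.19] shift mm [1.3 1.6 0.9]
```

>>> {"op": "carry_out", "data": {"series": [[0.1, 0, -0.2, 0.001, 0.001, 0.0008, 255], [0, 0, 0, 0, 0, 0, 255], [0, 0, 0, 0, 0, 0, 255], [0, 0, 0, 0, 0, 0, 255], [0, 0, 0, 0, 0, 0, 255], [0, 0, 0, 0, 0, 0, 255], [0, 0, 0, 0, 0, 0, 255], [0, 0, 0, 0, 0, 0, 255]]}}

```text
time_s: 39.3
ee_pos: [430.5, 306.5, 8.3]
tool_rot: [-90.1, 0.0, -180.0]
ft_force: [0.2, -0.3, -0.7]
finger_gap: 49.9
```

```bash
python3 -c "
from h import *
go(635.5,124.2,100)
"
```

```text
t 39.3 ee [430.5 306.5   8.3] gap 49.9 F [ 0.2 -0.3 -0.7] turn [ 0.06  0.02 -0.01] shift mm [-204.9  -91.9  182.3]
```

>>> {"op": "carry_out", "data": {"series": [[0, 0, 0, 0, -0.008, 0, 255], [0, 0, 0, 0, -0.022, 0, 255], [0, 0, 0, -0.015, -0.03, 0.013, 255], [0, 0, 0, -0.028, -0.022, 0.025, 255], [0, 0, 0, -0.032, -0.01, 0.028, 255], [0, 0, 0, -0.032, 0, 0.028, 255], [0, 0, 0, -0.032, 0, 0.028, 255], [0, 0, 0, -0.026, 0, 0.023, 255]]}}

```text
time_s: 40.1
ee_pos: [597.0, 159.7, 107.1]
tool_rot: [-90.0, -0.0, -179.5]
ft_force: [0.6, 0.3, -0.7]
finger_gap: 49.7
```

>>> {"op": "carry_out", "data": {"series": [[0, 0, 0, -0.015, 0, 0.013, 255], [0, 0, 0, -0.006, 0, 0.006, 255], [0, 0, 0, -0.003, 0, 0.002, 255], [0, 0, 0, 0, 0, 0, 255], [0, 0, 0, 0, 0, 0, 255], [0, 0, 0, 0, 0, 0, 255], [0, 0, 0, 0, 0, 0, 255], [0, 0, 0, 0, 0, 0, 255]]}}

```text
time_s: 40.9
ee_pos: [621.5, 137.8, 108.3]
tool_rot: [-90.1, -0.1, -179.6]
ft_force: [0.1, -0.7, 0.1]
finger_gap: 49.6
```

```bash
python3 -c "
from h import *
go(635.5,124.2,100)
"
```

```text
t 40.9 ee [621.5 137.8 108.3] gap 49.6 F [ 0.1 -0.7  0.1] turn [0.08 0.41 0.07] shift mm [-13.9   8.3  13.7]
```

>>> {"op": "carry_out", "data": {"series": [[0, 0.4, 0, -0.007, 0, 0.007, 255], [0, 0, 0, -0.005, 0, 0.005, 255], [0, 0, 0, -0.001, 0, 0.001, 255], [0, 0, 0, 0, 0, 0, 255], [0, 0, 0, 0, 0, 0, 255], [0, 0, 0, 0, 0, 0, 255], [0, 0, 0, 0, 0, 0, 255], [0, 0, 0, 0, 0, 0, 255]]}}

```text
time_s: 41.7
ee_pos: [635.6, 123.8, 108.2]
tool_rot: [-90.1, -0.1, 180.0]
ft_force: [-0.3, 0.7, -1.2]
finger_gap: 49.9
```

```bash
python3 -c "
from h import *
go(635.5,124.2,24.5)
s,c,im,D,P=look('w16',{'block':(635.5,124,13,22,66)})
held(P,D,s,13.7,25)
"
```

```text
t 41.7 ee [635.6 123.8 108.2] gap 49.9 F [-0.3  0.7 -1.2] turn [ 0.08 -0.01  0.08] shift mm [-0.  83.7 -0.3]
t 41.7 ee [635.6 123.8 108.2] rot [-9.0080e+01 -8.0000e-02  1.7999e+02] gap 49.9
block 6487 z [16.2 17.5 18.7] circ 635.9 124.5 61.9 rect [635.7 124. ] [90.2 89.3] px 219 338 153 264
held 24 zmed 123.4 centre [635.1 123.7] minus ee [-0.5 -0.2] rms 0.16
```

>>> {"op": "carry_out", "data": {"series": [[0, 0, 0, -0.0003, 0.006, -0.0003, 255], [0, 0, 0, 0, 0.012, 0, 255], [0, 0, 0, 0, 0.014, 0, 255], [0, 0, 0, 0, 0.014, 0, 255], [0, 0, 0, 0, 0.01, 0, 255], [0, 0, 0, 0, 0.005, 0, 255], [0, 0, 0, 0, 0, 0, 255], [0, 0, 0, 0, 0, 0, 255]]}}

```text
time_s: 42.55
ee_pos: [634.5, 124.6, 41.0]
tool_rot: [-90.1, -0.2, -180.0]
ft_force: [0.2, -0.3, -0.9]
finger_gap: 49.6
```

```bash
python3 -c "
from h import *
go(635.9,124.4,24.5)
"
```

```text
t 42.55 ee [634.5 124.6  41. ] gap 49.6 F [ 0.2 -0.3 -0.9] turn [0.07 0.03 0.23] shift mm [-1.5 16.5  0.2]
```

>>> {"op": "carry_out", "data": {"series": [[0.1, 0, 0.2, -0.001, 0.003, 0, 255], [0, 0, 0, 0, 0.004, 0, 255], [0, 0, 0, 0, 0.003, 0, 255], [0, 0, 0, 0, 0.002, 0, 255], [0, 0, 0, 0, 0.001, 0, 255], [0, 0, 0, 0, 0, 0, 255], [0, 0, 0, 0, 0, 0, 255], [0, 0, 0, 0, 0, 0, 255]]}}

```text
time_s: 43.35
ee_pos: [637.2, 124.8, 28.9]
tool_rot: [-90.0, 0.2, -180.0]
ft_force: [0.6, 0.4, -1.0]
finger_gap: 49.7
```

```bash
python3 -c "
from h import *
go(635.9,124.4,24.4)
"
```

```text
t 43.35 ee [637.2 124.8  28.9] gap 49.7 F [ 0.6  0.4 -1. ] turn [-0.02  0.03 -0.22] shift mm [1.3 4.5 0.4]
```

>>> {"op": "carry_out", "data": {"series": [[0, 0, -0.2, 0.001, 0.001, 0, 255], [0, 0, 0, 0, 0.0015, 0, 255], [0, 0, 0, 0, 0.0012, 0, 255], [0, 0, 0, 0, 0.0006, 0, 255], [0, 0, 0, 0, 0, 0, 255], [0, 0, 0, 0, 0, 0, 255], [0, 0, 0, 0, 0, 0, 255], [0, 0, 0, 0, 0, 0, 255]]}}

```text
time_s: 44.15
ee_pos: [636.3, 124.8, 24.4]
tool_rot: [-90.0, 0.0, -180.0]
ft_force: [0.8, -1.1, -0.7]
finger_gap: 49.7
```

```bash
python3 -c "
from h import *
go(635.9,124.4,24.4)
"
```

```text
t 44.15 ee [636.3 124.8  24.4] gap 49.7 F [ 0.8 -1.1 -0.7] turn [-0.02  0.03 -0.03] shift mm [0.4 0.  0.4]
```

>>> {"op": "carry_out", "data": {"series": [[0, 0, 0, 0, 0.0005, 0, 255], [0, 0, 0, 0, 0.0004, 0, 255], [0, 0, 0, 0, 0, 0, 255], [0, 0, 0, 0, 0, 0, 200], [0, 0, 0, 0, 0, 0, 0], [0, 0, 0, 0, 0, 0, 0], [0, 0, 0, 0, 0, 0, 0], [0, 0, 0, 0, 0, 0, 0]]}}

```text
time_s: 44.95
ee_pos: [636.8, 124.8, 24.2]
tool_rot: [-90.0, 0.1, -180.0]
ft_force: [0.5, 0.5, -0.1]
finger_gap: 78.0
```

>>> {"op": "carry_out", "data": {"series": [[0, 0, 0, 0, -0.005, 0, 0], [0, 0, 0, 0, -0.02, 0, 0], [0, 0, 0, 0, -0.03, 0, 0], [0, 0, 0, 0.01, -0.035, 0, 0], [0, 0, 0, 0.02, -0.035, 0, 0], [0, 0, 0, 0.01, -0.015, 0, 0], [0, 0, 0, 0, 0, 0, 0], [0, 0, 0, 0, 0, 0, 0]]}}

```text
time_s: 45.75
ee_pos: [595.6, 124.7, 168.9]
tool_rot: [-90.0, 0.0, -180.0]
ft_force: [-0.6, 0.7, -0.5]
finger_gap: 94.1
```

```bash
python3 -c "
from h import *
s,c,im,D,P=look('w17',{'block':(635.5,124,13,22,66),'worn':(635.5,124,36,44,34),'pin':(635.5,124,52,65,20)})
im,D=eyes.capture('top'); P=cloud(cam('top'),D)
for k,(x,y,w,h) in {'jig':(536,9,40,6),'slip':(342,202,45,5),'file':(790,25,110,5),'nut':(631,-200,25,70)}.items():
    m=(D>0)&(np.hypot(P[...,0]-x,P[...,1]-y)<w)&(P[...,2]>h); 
    D0=np.load('top0.npz')['D']; P0=cloud(cam('top'),D0); m0=(D0>0)&(np.hypot(P0[...,0]-x,P0[...,1]-y)<w)&(P0[...,2]>h)
    print(k,m.sum(),m0.sum(),P[m].mean(0).round(1),P0[m0].mean(0).round(1))
im2,_=eyes.capture('side')
a=cv2.resize(im[50:370,90:500],(480,375)); b=cv2.resize(im2[140:320,180:420],(480,360)[:2]); save('v17',np.vstack([a,b])[:,:][: 800]); 
save('v17',cv2.resize(np.hstack([cv2.resize(a,(400,312)),cv2.resize(b,(400,312))]),(800,312)))
"
```

```text
t 45.75 ee [595.6 124.7 168.9] rot [-8.9980e+01  4.0000e-02 -1.7999e+02] gap 94.1
block 4991 z [16.  17.5 18.7] circ 635.4 124.2 61.9 rect [635.3 124.3] [90.2 89.9] px 228 330 110 212
worn 1174 z [37.8 39.4 40.7] circ 635.7 124.7 25.0 rect [635.8 124.6] [48.9 49. ] px 254 301 141 189
pin 303 z [53.1 58.2 60.1] circ 635.5 124.4 9.8 rect [635.6 124.7] [18.7 18.8] px 268 287 158 177
jig 355 351 [536.    9.3  19.3] [536.    9.3  18.7]
slip 178 328 [352.7 210.9  11.2] [342.3 202.   11.4]
file 913 907 [790.7  24.4  13.3] [791.   24.4  13.4]
nut 219 34 [ 631.7 -199.3   77.9] [ 630.9 -198.6   78.7]
```

View pics/v17.png

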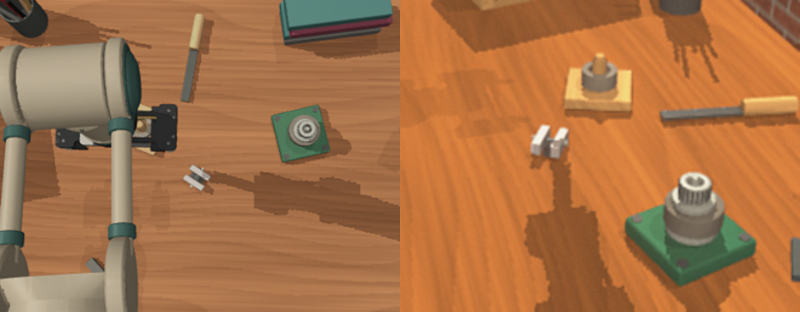

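Both views show the finished pack on the arbor (305,130 and 695,210) and the worn wheel flat on the peg (600,75). The jig and the file haven't moved, and the slip stone is partly hidden by the arm in the top view.

```bash
python3 -c "
from h import *
print(job.hand_in())"
```

```text
the job is handed in; nothing more can be done
None
```

The job is done and handed in at about 46 s. The flange, full wheel and nut are stacked on the arbor in that order, and the worn wheel is parked on the peg. Both wheels were lowered to within about 1 mm of their seats or into contact before I let go.

**Final checks (wrist camera):**

| Item | Height of top face (mm) | Expected (mm) | Off the post's axis |
|---|---|---|---|
| Flange disc | 30 | 30 | about 1.5 mm |
| Full wheel | 52 | 52 | about 1.5 mm |
| Nut collar | 60 | 60 | under 1 mm |
| Nut grip | 78 | 78 | under 1 mm |
| Worn wheel | 38 | 38 | under 1 mm |

These heights have the wrist camera's steady 1.5 mm high reading taken off; I worked that out from known surfaces such as the plate and block tops.

**Bystanders:** The jig and the file are unmoved, to within 0.5 mm. The slip stone was half hidden by the arm in the last top view, so I couldn't re-measure it. I never moved the gripper near it.

**Disagreements:** The side camera read about 4 mm off in y and 3 mm low compared with the top camera. The wrist camera agreed with the top one to about 1–2 mm in position, so I measured every grasp and placing with the wrist camera.

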